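Take down the stack of spares into the sorting trays

TASK

The spares are piled up in one stack on the bench. Take it apart from the top down, one thing at a time, putting each inside the rim of its own grey tray: dropper bottle into the square tray, then the round tin into the round tray, then the two-tone pipette case into the broad rectangular tray and last the cardboard slide box into the long narrow tray, the case and the slide box lined up with their trays. Keep everything upright, and leave the tally counter and the pink medium bottle where they stand.

Things in the scene. Friction and masses are not known exactly. Their poses are not given: they have to be found in the camera images.
- dropper_bottle: brown dropper bottle with a black cap, 28 mm in diameter, 70 mm tall (body 50 mm, then the narrower neck and cap); 30 g or so. Stands on top of the stack at the start, its underside 72 mm above the table. Origin: centre of its underside; z up along its axis.
- coverslip_tin: flat round bare metal tin with a lid seam, 42 mm in diameter, 20 mm tall, about 60 g. Lies below the bottle, its underside 52 mm above the table at the start. Origin: centre of its underside; z up.
- pipette_case: small closed case, white lid on a grey base, 44 mm (its x) by 60 mm (its y) by 30 mm high, about 60 g. Lies below the tin and across the slide box, its underside 22 mm above the table at the start. Origin: centre of its underside; z up.
- slide_box: closed slim brown cardboard slide box with a seam round its lid (the lid does not come off), 84 mm long (its x), 30 mm wide (its y), 22 mm high, about 60 g. Lies on the table at the bottom of the stack, its ends showing about 20 mm past the case. Origin: centre of its underside; z up.
- square_tray: square tray for the dropper bottle, 50 x 50 mm inside; fixed, grey plastic, floor 2 mm above the table, rim 2.5 mm thick rising to 5 mm above the table (3 mm above the floor). Origin: centre of its underside, at table height; z up.
- round_tray: round tray for the tin, 64 mm inside diameter; fixed, grey plastic, floor 2 mm above the table, rim 2.5 mm thick rising to 5 mm above the table (3 mm above the floor). Origin: centre of its underside, at table height; z up.
- broad_tray: broad rectangular tray for the pipette case, 66 mm (its x) by 82 mm (its y) inside; fixed, grey plastic, floor 2 mm above the table, rim 2.5 mm thick rising to 5 mm above the table (3 mm above the floor). Origin: centre of its underside, at table height; z up. The case belongs with its long side along the tray's y (either way round).
- narrow_tray: long narrow tray for the slide box, 106 mm (its x) by 52 mm (its y) inside; fixed, grey plastic, floor 2 mm above the table, rim 2.5 mm thick rising to 5 mm above the table (3 mm above the floor). Origin: centre of its underside, at table height; z up. The box belongs with its length along the tray's x (either way round).
- tally_counter: small white hand tally counter, 41 x 48 x 33 mm, a loose bystander to be left alone. Origin: centre of its underside.
- medium_bottle: pink medium bottle with a white cap, 46 mm in diameter, 98 mm tall, a loose bystander to be left alone. Origin: centre of its underside.
There are look-alikes about, which are no part of the job. What is shaped like the square_tray but red is not meant.

How it is judged:
On the way, in this order (a step that is already met when the one before it is completed fails the run):
1. the brown dropper bottle stands released in the square tray, the things below it still stacked (horizontal distance between dropper_bottle and square_tray below 0.016 m and z of dropper_bottle in the frame of square_tray between 0 and 0.0045 m and angle between dropper_bottle's own z axis and vertical below 0.1 rad and linear speed of dropper_bottle below 0.03 m/s and contact force between dropper_bottle and the fingers below 0.05 N and height (world z) of coverslip_tin above 0.045 m), for 0.2 s.
2. the round metal tin stands released in the round tray, the things below it still stacked (horizontal distance between coverslip_tin and round_tray below 0.013 m and z of coverslip_tin in the frame of round_tray between 0 and 0.0045 m and angle between coverslip_tin's own z axis and vertical below 0.1 rad and linear speed of coverslip_tin below 0.03 m/s and contact force between coverslip_tin and the fingers below 0.05 N and height (world z) of pipette_case above 0.016 m), for 0.2 s.
3. the two-tone pipette case stands released in the broad rectangular tray (horizontal distance between pipette_case and broad_tray below 0.016 m and z of pipette_case in the frame of broad_tray between 0 and 0.0045 m and angle between pipette_case's own z axis and vertical below 0.1 rad and linear speed of pipette_case below 0.03 m/s and contact force between pipette_case and the fingers below 0.05 N and angle between the y axis of pipette_case and the y axis of broad_tray, either way round below 0.3 rad), for 0.2 s.
4. the cardboard slide box stands released in the long narrow tray (horizontal distance between slide_box and narrow_tray below 0.016 m and z of slide_box in the frame of narrow_tray between 0 and 0.0045 m and angle between slide_box's own z axis and vertical below 0.1 rad and linear speed of slide_box below 0.03 m/s and contact force between slide_box and the fingers below 0.05 N and angle between the x axis of slide_box and the x axis of narrow_tray, either way round below 0.3 rad), for 0.2 s.
At the end, for the whole second after the job is handed in: All four things stand released, at rest and upright (within 0.1 rad) on the floor of their own trays, inside the rims: bottle, case and slide box centred within 16 mm, tin within 13 mm; case and slide box lined up with their trays within 0.3 rad (either way round) (all of step 3 and all of step 4 and horizontal distance between dropper_bottle and square_tray below 0.016 m and z of dropper_bottle in the frame of square_tray between 0 and 0.0045 m and angle between each of dropper_bottle, coverslip_tin's own z axis and vertical below 0.1 rad and linear speed of each of dropper_bottle, coverslip_tin below 0.03 m/s and contact force between each of dropper_bottle, coverslip_tin and the fingers below 0.05 N and horizontal distance between coverslip_tin and round_tray below 0.013 m and z of coverslip_tin in the frame of round_tray between 0 and 0.0045 m); the robot touches nothing.
It fails at once if one of the four things is tipped over (angle between any of dropper_bottle, coverslip_tin, pipette_case, slide_box's own z axis and vertical above 0.6 rad).
It fails at once if the tally counter is disturbed (moved more than 15 mm) (distance of tally_counter from where it was at the start of the episode above 0.015 m).
It fails at once if the medium bottle is disturbed (moved more than 15 mm) (distance of medium_bottle from where it was at the start of the episode above 0.015 m).
It also fails if it takes over 136 s, if anything falls off the work surface, if the arm or the gripper's body presses on something with over 40 N, if the wrist force passes 120 N, or if a joint passes its speed limit or range.

ROBOT

A 6-joint arm with a two-finger parallel gripper is mounted at the origin on the work surface; the furniture and walls round the work are solid. World frame = base frame: x ahead of the robot, y to its left, z up, the work surface at z = 0. Lengths are in m, angles in rad, forces in N, time in s.
With the tool pointing down it reaches from about 0.3 to 0.775 m from the base axis. Payload 14.6 kg.
Tool frame: the origin (TCP) lies on the mounting face of the last link; the fingertips stand 173 mm ahead of it and the grasp point (between the pads) lies 155 mm ahead of it; z points along the fingers, y is the line along which they close (so a half turn about z gives the same grasp; the last joint's range is limited). The gripper opens to 85 mm and grips with 20 to 120 N. Pads are 22 mm wide; open, the fingers measure 114 mm over their backs; the gripper's body (76 mm by 85 mm) begins 54 mm behind the grasp point. The pads swing forward as they close: fully open they stand 13 mm farther back than shut.
Start: joints at [1.216, 0.3, 1.521, -0, 1.321, -0.067], TCP at [0.156, 0.527, 0.405] pointing down, gripper open.
Joint ranges: [-3.03, 3.03], [-0.79, 2.21], [0.23, 2.52], [-1.04, 4.18], [0, 3.07], [-2.55, 2.55]. Speed limits (rad/s): [2.22, 2.22, 2.57, 3.14, 3.14, 3.14].

INTERFACE

Orientations are given as a unit quaternion [w, x, y, z].
In Python, from plant import sensors, cams, arm, models gives the robot as it stands.
- The arm moves only by the tool move_arm, never from a script. Its argument "plan" is a list of rows, each a list of 7 numbers: the shift along the tool's x, y, z as a fraction of full scale, then the turn, a rotation vector about the tool's x, y, z as a fraction of full scale, then the opening, from -1 (shut) to 1 (fully open). In form: [[x, y, z, rx, ry, rz, jaw], ...]. A call has 1 to 8 rows; each row shifts and turns the commanded pose from where the row before left it, along the tool's axes as they then stand; what a row does not reach is not made up. Full scale, the value 1, is 0.03 m for a shift and 0.12 rad for a turn. A row lasts 1/12 s, in which the tool goes at most 41.7 mm and 7.16 degrees, less where a joint would pass 70% of its speed; a pose out of reach is approached as far as the arm can. A call with a number of a shift or a turn outside -1 to 1 is refused whole. A call with a gripper value outside its range is refused whole. The fingers move at their own pace and stop on an object; the grip force is fixed at half the most. Time passes only in rows, so rows that do not move let the fingers close. It gives the time, the measured TCP pose, the force, the opening and the grip force at its end, in the units of the state.
- sensors.read_state(): the state, without advancing time (a new reading comes with each control period).
- cams.grab_frame(name): name is "scene" or "top"; returns the picture (400x640x3 uint8, red, green, blue); there is no depth.
- cams.camera_model(name): a dict with "fov_y" (degrees; the focal length in pixels is half the picture's height over the tangent of half this angle, whatever the lens; pixels are square), "cx", "cy" (the principal point, pixels), "R" (3x3) and "t" (3): a world point X has camera coordinates R X + t. Camera axes: x right, y down, z forward; pixel columns grow to the right and rows downward; lengths in m; the calibration is good to about 2 mm. A picture is of the moment at which its call begins. camera_model takes no time and is no camera call.
- arm.job_done(): hands the job in; it is judged then, once.
Trained networks look in the newest picture that a camera, given by its name, has taken for a name from the list of things; names that differ only in an ending like _2 or _b are one class to them, and where a whole thing is asked for, a point or a joint stands for the part that bears it (a point fixed in the world has none). Each returns a list of dicts, best first, with "score" (0 to 1); they miss things now and then, are a little off and sometimes report something else, mostly with a low value. They report only what shows in the picture. A call takes as long as a camera call. They do not tell look-alikes from the thing itself.
- models.search_frame(camera, label): "extent" ([left, top, width, height] in pixels, round what is visible of it).
- models.landmark_of(camera, label): "point" ([row, column] in pixels: a listed point, or the origin of a listed thing).
The state is a dict: "time_s": time; "joints": joint angles; "joint_velocities": joint speeds; "joint_efforts": joint torques, N m; "eef_pos": TCP position; "eef_rot": TCP orientation; "ft_force": force on the tool from outside, world axes, zero at the start; "ft_torque": the same for the moment, N m; "finger_gap": opening from 0.0 (shut) to 1.0 (fully open); "grip_force": force on a finger pad.
Only numpy, scipy, OpenCV 4.12 (cv2) and the standard library are available. Lean on these libraries where they do the work, as an engineer would, in place of code of your own. Each camera call takes 0.05 s, during which the arm holds its last target. There are 200 camera calls.

## Working session

There is one attempt and no reset: what is moved stays moved. The work goes in short steps, Python scripts to look and compute and a tool call to move; the robot and the scene stay as the last step left them, time stands still between calls to the robot, and variables do not carry over. Pictures are saved under pics/ and viewed, at most 14 in all, crops included, and the job is handed in when it is done.

Besides the shell and the picture viewer there is one more tool, called after "Emit:" in YAML: its name, and indented under it one key for each argument. move_arm: Moves the arm, as the interface text tells. Shift numbers are shares of 0.03 m and turn numbers shares of 0.12 rad, none past 1 either way. Its arguments: {"type":"object","properties":{"plan":{"type":"array","items":{"type":"array","items":{"type":"number","minimum":-1,"maximum":1}}}},"required":["plan"]}

```bash
mkdir -p pics; cat > h.py <<'E'
import numpy as np, cv2
from plant import sensors, cams, arm, models
def ray(cam,u,v):
    m=cams.camera_model(cam); f=200/np.tan(np.radians(m['fov_y'])/2)
    R=np.array(m['R']);t=np.array(m['t'])
    return -R.T@t, R.T@np.array([(u-m['cx'])/f,(v-m['cy'])/f,1.])
def at(cam,u,v,z):
    c,d=ray(cam,u,v); return c+d*(z-c[2])/d[2]
def proj(cam,X):
    m=cams.camera_model(cam); f=200/np.tan(np.radians(m['fov_y'])/2)
    p=np.array(m['R'])@np.array(X)+np.array(m['t']); return np.array([m['cx']+f*p[0]/p[2],m['cy']+f*p[1]/p[2]])
def tri(u1,u2):
    A=[];b=[]
    for c,u in (('scene',u1),('top',u2)):
        o,d=ray(c,*u); d=d/np.linalg.norm(d); P=np.eye(3)-np.outer(d,d); A.append(P); b.append(P@o)
    return np.linalg.solve(sum(A),sum(b))
def save(cam,name):
    im=cams.grab_frame(cam); cv2.imwrite('pics/'+name,im[:,:,::-1]); return im
E
python3 - <<'E'
from h import *
np.set_printoptions(precision=3,suppress=True)
for c in('scene','top'):
    save(c,c+'0.png'); print(c,cams.camera_model(c))
    for n in 'dropper_bottle coverslip_tin pipette_case slide_box square_tray round_tray broad_tray narrow_tray tally_counter medium_bottle'.split():
        print(n,[(round(d['score'],2),[round(x) for x in d['point']]) for d in models.landmark_of(c,n)][:4])
print(sensors.read_state())
E
```

```text
scene {'fov_y': 45.16388090674363, 'cx': 318.2556596854497, 'cy': 193.34100792438778, 'R': array([[ 0.66 , -0.751,  0.013],
       [-0.361, -0.332, -0.871],
       [ 0.659,  0.57 , -0.491]]), 't': array([-0.324,  0.202,  0.934])}
dropper_bottle [(0.78, [189, 307]), (0.57, [232, 460]), (0.2, [212, 380])]
coverslip_tin [(0.67, [194, 306])]
pipette_case [(0.67, [202, 310]), (0.22, [212, 310])]
slide_box [(0.74, [211, 310])]
square_tray [(0.78, [196, 284]), (0.48, [166, 291])]
round_tray [(0.77, [182, 335])]
broad_tray [(0.66, [187, 235]), (0.26, [215, 309])]
narrow_tray [(0.81, [213, 379])]
tally_counter [(0.79, [250, 359])]
medium_bottle [(0.8, [234, 458])]
top {'fov_y': 43.53638045543769, 'cx': 322.9101925777885, 'cy': 204.23844363347544, 'R': array([[ 0.021, -1.   , -0.014],
       [-0.988, -0.019, -0.151],
       [ 0.15 ,  0.017, -0.988]]), 't': array([-0.04 ,  0.449,  1.434])}
dropper_bottle [(0.56, [210, 315])]
coverslip_tin [(0.39, [209, 318]), (0.26, [169, 365])]
pipette_case [(0.66, [210, 318]), (0.59, [160, 251])]
slide_box [(0.52, [209, 314])]
square_tray [(0.74, [263, 227]), (0.65, [164, 251])]
round_tray [(0.78, [158, 300])]
broad_tray [(0.56, [220, 230])]
narrow_tray [(0.65, [219, 231])]
tally_counter [(0.67, [228, 381])]
medium_bottle [(0.82, [159, 423])]
{'time_s': 1.1, 'joints': array([ 1.216,  0.3  ,  1.521,  0.   ,  1.321, -0.067]), 'joint_velocities': array([-0.002,  0.001,  0.001,  0.   , -0.001, -0.001]), 'joint_efforts': array([  0.002, -54.338, -36.197,   0.   ,   0.001,  -0.   ]), 'eef_pos': array([0.156, 0.527, 0.405]), 'eef_rot': array([-0.   ,  0.143,  0.99 ,  0.   ]), 'ft_force': array([ 0.402,  0.662, -0.23 ]), 'ft_torque': array([-0.028,  0.015,  0.009]), 'grip_force': 0.0, 'finger_gap': 0.9987946641421606}
```

```bash
python3 - <<'E'
import cv2
a=cv2.imread('pics/scene0.png')[130:290,200:500]; cv2.imwrite('pics/s0c.png',cv2.resize(a,(798,426),interpolation=cv2.INTER_CUBIC))
a=cv2.imread('pics/top0.png')[120:290,190:460]; cv2.imwrite('pics/t0c.png',cv2.resize(a,(800,504),interpolation=cv2.INTER_CUBIC))
E
```

```text
(no output)
```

View pics/s0c.png

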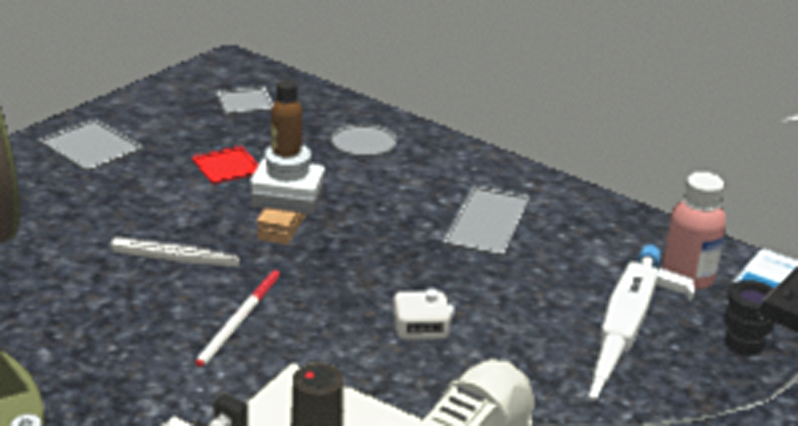

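View pics/t0c.png

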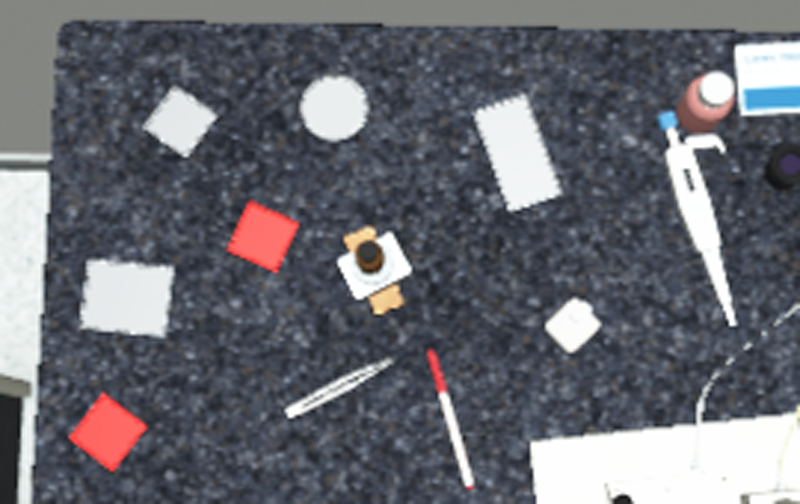

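The scene crop shows the stack at about scene pixel (307,200): bottle, tin, white/grey case, brown box. Trays in the top picture:

- **Square-shaped candidates:** grey (251,161), red (279,199) and red (226,266). The grey one fits, since red is excluded.
- **Round:** (303,156).
- **Broad:** (233,220).
- **Narrow:** (365,171).

The tally counter is at (383,230) and the medium bottle at (428,153). Next I measure these by colour segmentation in both views.

```bash
cat > seg.py <<'E'
from h import *
np.set_printoptions(precision=4,suppress=True)
def load(c,k=0): return cv2.imread(f'pics/{c}{k}.png')
def blob(im,seed,lo,hi,cam,z):
    """blob of HSV range nearest seed(u,v); returns world minAreaRect at height z"""
    s=4; big=cv2.resize(im,None,fx=s,fy=s,interpolation=cv2.INTER_CUBIC)
    m=cv2.inRange(cv2.cvtColor(big,cv2.COLOR_BGR2HSV),lo,hi)
    m=cv2.morphologyEx(m,cv2.MORPH_OPEN,np.ones((5,5)))
    cs,_=cv2.findContours(m,cv2.RETR_EXTERNAL,cv2.CHAIN_APPROX_NONE)
    cs=[c for c in cs if cv2.contourArea(c)>40*s]
    p=np.array(seed)*s+1.5
    c=max(cs,key=lambda c:cv2.pointPolygonTest(c,(float(p[0]),float(p[1])),True))
    uv=(c[:,0]+.5)/s-.5
    w=np.array([at(cam,u,v,z)[:2] for u,v in uv])
    (x,y),(a,b),th=cv2.minAreaRect((w*1000).astype(np.float32))
    if a<b: a,b,th=b,a,th+90
    M=cv2.moments((w*10000).astype(np.float32)[:,None])
    return np.array([x,y,a,b,(th+90)%180-90]),np.array([M['m10'],M['m01']])/M['m00']/10
E
python3 - <<'E'
from seg import *
T={'square':((251,161),(291,166)),'round':((303,156),(336,182)),'broad':((233,220),(235,184)),'narrow':((365,171),(382,212))}
lo,hi=(0,0,120),(180,60,255)
for n,(t,s) in T.items():
    for c,p in(('top',t),('scene',s)):
        r,m=blob(load(c),p,(0,0,115),hi,c,.004); print(n,c,r,m)
L=lambda c,n:None
# triangulate tray centres via centroid in both views
for n,(t,s) in T.items():
    q=[]
    for c,p in(('scene',s),('top',t)):
        r,m=blob(load(c),p,(0,0,115),hi,c,.004); q.append(proj(c,[m[0]/1e3,m[1]/1e3,.004]))
    print(n,'tri',tri(*q))
# case lid white at z=.052, box brown z=.022
print('case',blob(load('top'),(322,214),(0,0,150),(180,40,255),'top',.052))
for s in((311,200),(320,221)):
  print('box',blob(load('top'),s,(5,80,110),(25,255,255),'top',.022))
a=load('top')[185:235,290:345]; b=load('scene')[155:230,285:335]
cv2.imwrite('pics/z.png',np.hstack([cv2.resize(a,(440,400),interpolation=cv2.INTER_CUBIC),cv2.resize(b,(267,400),interpolation=cv2.INTER_CUBIC)]))
E
```

```text
square top [584.3791 192.8188  62.9865  59.5097  56.0839] [584.342  192.6829]
square scene [590.9613 193.2989  62.577   58.7936  55.4483] [590.2813 191.7274]
round top [601.0121  35.052   71.4597  70.9976 -88.6287] [601.6468  34.7499]
round scene [606.5891  33.8429  67.8458  64.3439 -50.3638] [606.8195  34.2056]
broad top [403.5925 238.3883  93.2673  79.1477  85.149 ] [401.6564 238.7986]
broad scene [407.4412 238.9852  92.754   74.6928  85.8272] [406.4605 237.6551]
narrow top [ 562.1696 -156.8568  120.83     74.2959   19.2673] [ 559.1434 -153.0052]
narrow scene [ 564.6302 -152.8783  117.5704   60.3684   20.6813] [ 563.1064 -153.7033]Traceback (most recent call last):
  File "<stdin>", line 12, in <module>
  File "seg.py", line 14, in blob
    w=np.array([at(cam,u,v,z)[:2] for u,v in uv])
                ~~^^^^^^^^^^^
  File "h.py", line 8, in at
    c,d=ray(cam,u,v); return c+d*(z-c[2])/d[2]
        ~~~^^^^^^^^^
  File "h.py", line 4, in ray
    m=cams.camera_model(cam); f=200/np.tan(np.radians(m['fov_y'])/2)
ValueError: time passes only in moves, steps and waits
```

```bash
sed -i 's/^def ray/import functools\n@functools.lru_cache(None)\ndef cm(c): return cams.camera_model(c)\ndef ray/; s/m=cams.camera_model(cam)/m=cm(cam)/' h.py
python3 - <<'E'
from seg import *
T={'square':((251,161),(291,166)),'round':((303,156),(336,182)),'broad':((233,220),(235,184)),'narrow':((365,171),(382,212))}
hi=(180,60,255)
for n,(t,s) in T.items():
    q=[]
    for c,p in(('scene',s),('top',t)):
        r,m=blob(load(c),p,(0,0,115),hi,c,.004); q.append(proj(c,[m[0]/1e3,m[1]/1e3,.004]))
    print(n,'tri',tri(*q))
r,m=blob(load('top'),(365,171),(0,0,150),hi,'top',.004); print('narrow150',r,m)
for th in(150,180): print('case',blob(load('top'),(322,214),(0,0,th),(180,40,255),'top',.052))
for s in((311,200),(320,221)):
  print('box',blob(load('top'),s,(5,80,110),(25,255,255),'top',.022))
a=load('top')[185:235,290:345]; b=load('scene')[155:230,285:335]
cv2.imwrite('pics/z.png',np.hstack([cv2.resize(a,(440,400),interpolation=cv2.INTER_CUBIC),cv2.resize(b,(267,400),interpolation=cv2.INTER_CUBIC)]))
E
```

```text
square tri [0.5857 0.1907 0.0058]
round tri [0.6025 0.0332 0.0058]
broad tri [0.4032 0.2371 0.0054]
narrow tri [ 0.5598 -0.1541  0.0054]
narrow150 [ 557.834  -152.6066  113.651    59.638    20.5362] [ 557.8068 -152.7603]
case (array([431.493 , -11.1272,  63.861 ,  47.3693, -60.8818]), array([428.7715, -12.75  ]))
case (array([431.5884, -11.0176,  62.2968,  46.065 , -61.2441]), array([428.6192, -12.753 ]))
box (array([461.5341,   4.2956,  31.736 ,  18.1441, -68.9847]), array([461.8151,   6.2723]))
box (array([402.0507, -23.0498,  32.5159,  23.9075, -66.9514]), array([402.4892, -23.4554]))
```

View pics/z.png

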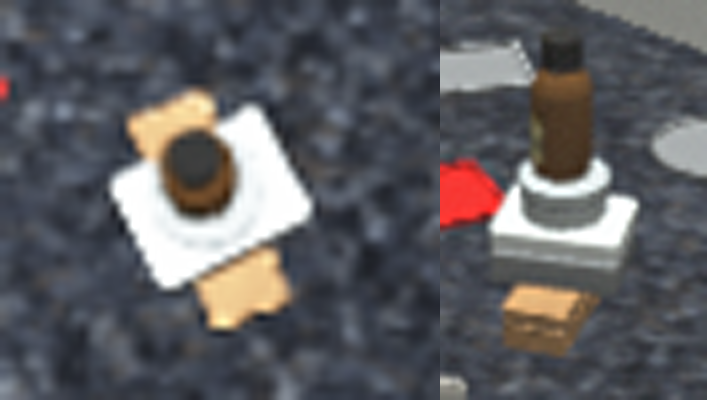

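The enlarged crop confirms the stack. The black cap's centre is at top pixel (313.5,204.3) and scene pixel (307.3,161.4). The tin, the white-lidded case and the brown box lie below it. The grey square tray is unambiguous because both other squares are red.

```bash
python3 - <<'E'
from seg import *
print('cap',tri((307.3,161.4),(313.5,204.3)), at('top',313.5,204.3,.142), at('scene',307.3,161.4,.142))
print('tin scene',at('scene',308,188,.072))
print('medium',at('top',423,159,0), at('scene',458,234,0),'tally',at('top',382,229,0))
s=sensors.read_state(); print(s['time_s'],s['eef_pos'])
E
```

```text
cap [ 0.434  -0.0092  0.1424] [ 0.4323 -0.0074  0.142 ] [ 0.4367 -0.0102  0.142 ]
tin scene [ 0.4348 -0.0144  0.072 ]
medium [ 0.599  -0.3309  0.    ] [ 0.6053 -0.3401  0.    ] tally [ 0.3835 -0.2076  0.    ]
1.1 [0.1561 0.5274 0.4047]
```

Emit:
move_arm:
  plan:
    - [0, 0, 0, 0, 0, 1, 1]
    - [0, 0, 0, 0, 0, 1, 1]
    - [0, 0, 0, 0, 0, 1, 1]
    - [0, 0, 0, 0, 0, 1, 1]
    - [0, 0, 0, 0, 0, 1, 1]
    - [0, 0, 0, 0, 0, 1, 1]
    - [0, 0, 0, 0, 0, 0.5, 1]
    - [-0.5, 0, 0, 0, 0, 0, 1]

```text
time_s: 1.77
eef_pos: [0.1627, 0.5151, 0.4045]
eef_rot: [-0.0, 0.51, 0.86, 0.0]
ft_force: [1.0, 0.9, -0.7]
finger_gap: 0.998
grip_force: 0.0
```

Emit:
move_arm:
  plan:
    - [-1, -0.03, 0, 0, 0, 0, 1]
    - [-1, -0.03, 0, 0, 0, 0, 1]
    - [-1, -0.03, 0, 0, 0, 0, 1]
    - [-1, -0.03, 0, 0, 0, 0, 1]
    - [-1, -0.03, 0, 0, 0, 0, 1]
    - [-1, -0.03, 0, 0, 0, 0, 1]
    - [-1, -0.03, 0, 0, 0, 0, 1]
    - [-1, -0.03, 0, 0, 0, 0, 1]

```text
time_s: 2.43
eef_pos: [0.273, 0.2991, 0.4048]
eef_rot: [0.0, 0.509, 0.861, 0.0]
ft_force: [-0.3, 0.5, 0.0]
finger_gap: 0.999
grip_force: 0.0
```

```bash
cat > go.py <<'E'
import sys
from h import *
np.set_printoptions(precision=3,suppress=True)
def go(x,y,z=None,yaw=None):
    s=sensors.read_state(); p=s['eef_pos']; q=s['eef_rot']
    cur=2*np.arctan2(q[2],q[1])-np.pi/2
    cur=(cur+np.pi/2)%(2*np.pi)-np.pi/2
    z=p[2] if z is None else z
    yw=cur if yaw is None else np.radians(yaw)
    d=np.array([x,y,z])-p
    f=lambda a: np.array([-d[0]*np.sin(a)+d[1]*np.cos(a), d[0]*np.cos(a)+d[1]*np.sin(a), -d[2]])/.03
    print('t',s['time_s'],'pos',p,'yaw',np.degrees(cur),'gap',s['finger_gap'],'grip',s['grip_force'])
    print('units now-axes',f(cur),'rz',(cur-yw)/.12,'after-turn axes',f(yw))
if __name__=='__main__': go(*[None if a=='-' else float(a) for a in sys.argv[1:]])
E
python3 go.py .434 -.009 .265
```

```text
t 2.4333 pos [0.273 0.299 0.405] yaw 28.836084004786784 gap 0.9993501208263937 grip 0.0
units now-axes [-11.585  -0.252   4.66 ] rz 0.0 after-turn axes [-11.585  -0.252   4.66 ]
```

Emit:
move_arm:
  plan:
    - [-1, -0.02, 0, 0, 0, 0, 1]
    - [-1, -0.02, 0, 0, 0, 0, 1]
    - [-1, -0.02, 0, 0, 0, 0, 1]
    - [-1, -0.02, 0, 0, 0, 0, 1]
    - [-1, -0.02, 0, 0, 0, 0, 1]
    - [-1, -0.02, 0, 0, 0, 0, 1]
    - [-1, -0.02, 0, 0, 0, 0, 1]
    - [-1, -0.02, 0, 0, 0, 0, 1]

```text
time_s: 3.1
eef_pos: [0.3845, 0.0864, 0.4049]
eef_rot: [0.0, 0.509, 0.861, 0.0]
ft_force: [1.2, 0.1, -0.2]
finger_gap: 1.001
grip_force: 0.0
```

Emit:
move_arm:
  plan:
    - [-1, -0.02, 0, 0, 0, 0, 1]
    - [-1, -0.02, 0, 0, 0, 0, 1]
    - [-1, -0.02, 0, 0, 0, 0, 1]
    - [-0.58, -0.02, 0, 0, 0, 0, 1]
    - [0, 0, 0.8, 0, 0, 0, 1]
    - [0, 0, 0.8, 0, 0, 0, 1]
    - [0, 0, 0.8, 0, 0, 0, 1]
    - [0, 0, 0, 0, 0, 0, 1]

```text
time_s: 3.77
eef_pos: [0.4331, -0.0074, 0.3291]
eef_rot: [-0.003, 0.509, 0.861, -0.001]
ft_force: [-0.7, 0.0, -1.0]
finger_gap: 1.005
grip_force: 0.0
```

```bash
python3 -c "
from go import *
go(.434,-.009,.262)
a=save('scene','s1.png')[130:250,250:400]; b=save('top','t1.png')[150:270,250:400]
cv2.imwrite('pics/z1.png',cv2.resize(np.hstack([a,b]),(800,320),interpolation=cv2.INTER_CUBIC)[:,:,::-1])"
```

```text
t 3.7667 pos [ 0.433 -0.007  0.329] yaw 28.79855544882372 gap 1.004573205587986 grip 0.0
units now-axes [-0.06   0.001  2.238] rz 0.0 after-turn axes [-0.06   0.001  2.238]
```

View pics/z1.png

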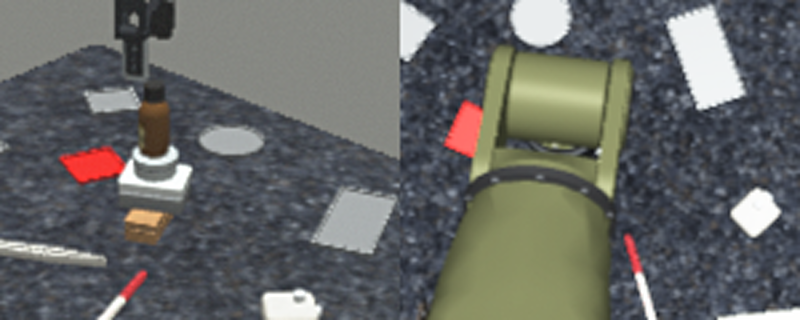

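The scene view shows the open fingers above the bottle, with the cap at crop pixel (153,92) and the fingers either side. The top view is blocked by the arm. I'll descend and close.

Emit:
move_arm:
  plan:
    - [0, 0, 0.75, 0, 0, 0, 1]
    - [0, 0, 0.75, 0, 0, 0, 1]
    - [0, 0, 0.75, 0, 0, 0, 1]
    - [0, 0, 0, 0, 0, 0, 1]
    - [0, 0, 0, 0, 0, 0, -1]
    - [0, 0, 0, 0, 0, 0, -1]
    - [0, 0, 0, 0, 0, 0, -1]
    - [0, 0, 0, 0, 0, 0, -1]

```text
time_s: 4.53
eef_pos: [0.4342, -0.0074, 0.2666]
eef_rot: [0.001, 0.509, 0.861, 0.0]
ft_force: [0.2, 0.4, -0.0]
finger_gap: 0.449
grip_force: 0.0
```

Emit:
move_arm:
  plan:
    - [0, 0, 0, 0, 0, 0, -1]
    - [0, 0, 0, 0, 0, 0, -1]
    - [0, 0, 0, 0, 0, 0, -1]
    - [0, 0, 0, 0, 0, 0, -1]

```text
time_s: 4.87
eef_pos: [0.4342, -0.0074, 0.2663]
eef_rot: [0.001, 0.509, 0.861, 0.0]
ft_force: [-1.4, -0.4, 10.2]
finger_gap: 0.311
grip_force: 58.5
```

Emit:
move_arm:
  plan:
    - [0, 0, -0.3, 0, 0, 0, -1]
    - [0, 0, -0.6, 0, 0, 0, -1]
    - [0, 0, -0.8, 0, 0, 0, -1]
    - [0, 0, 0, 0, 0, 0, -1]

```text
time_s: 5.2
eef_pos: [0.4345, -0.0074, 0.3205]
eef_rot: [0.003, 0.509, 0.861, 0.001]
ft_force: [0.1, -0.4, 0.0]
finger_gap: 0.307
grip_force: 59.0
```

```bash
python3 -c "
from go import *
go(.586,.191,.200)
b=save('scene','s2.png');a=b[130:250,250:400];save('top','t2.png')
cv2.imwrite('pics/z2.png',cv2.resize(a,(750,600),interpolation=cv2.INTER_CUBIC)[:,:,::-1])"
```

```text
t 5.2 pos [ 0.435 -0.007  0.32 ] yaw 28.82460080556398 gap 0.30651288098014556 grip 58.987916707992554
units now-axes [3.359 7.612 4.016] rz 0.0 after-turn axes [3.359 7.612 4.016]
```

View pics/z2.png

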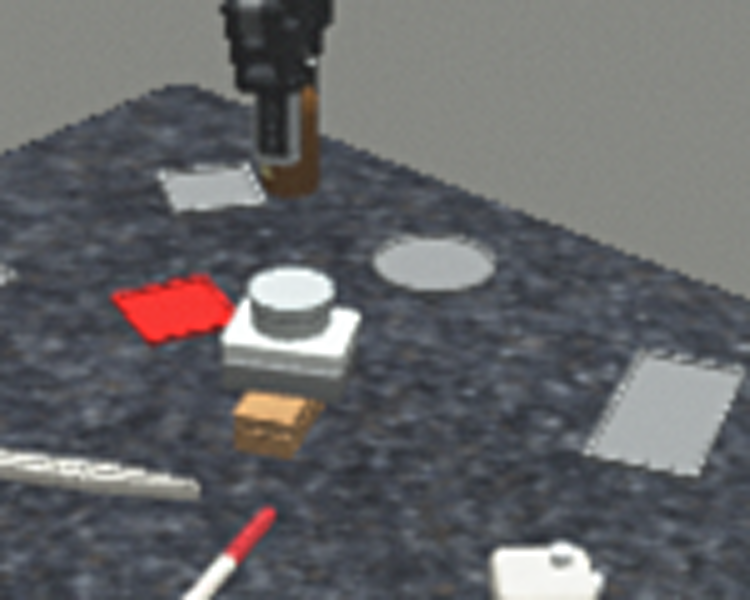

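The bottle hangs upright between the fingers (bottom at crop (291,190)), and the tin, case and box are still stacked. The tin's top centre is at crop (292,288).

Emit:
move_arm:
  plan:
    - [0.42, 0.95, 0, 0, 0, 0, -1]
    - [0.42, 0.95, 0, 0, 0, 0, -1]
    - [0.42, 0.95, 0, 0, 0, 0, -1]
    - [0.42, 0.95, 0, 0, 0, 0, -1]
    - [0.42, 0.95, 0, 0, 0, 0, -1]
    - [0.42, 0.95, 0, 0, 0, 0, -1]
    - [0.42, 0.95, 0, 0, 0, 0, -1]
    - [0.42, 0.95, 0, 0, 0, 0, -1]

```text
time_s: 5.97
eef_pos: [0.5856, 0.1922, 0.3151]
eef_rot: [-0.001, 0.509, 0.861, -0.001]
ft_force: [-0.5, -0.2, 0.4]
finger_gap: 0.307
grip_force: 59.1
```

Emit:
move_arm:
  plan:
    - [0, 0, 0, 0, 0, 0, -1]
    - [0, 0, 0.8, 0, 0, 0, -1]
    - [0, 0, 0.8, 0, 0, 0, -1]
    - [0, 0, 0.8, 0, 0, 0, -1]
    - [0, 0, 0.6, 0, 0, 0, -1]
    - [0, 0, 0.4, 0, 0, 0, -1]
    - [0, 0, 0, 0, 0, 0, -1]

```text
time_s: 6.55
eef_pos: [0.5843, 0.1905, 0.2111]
eef_rot: [-0.002, 0.509, 0.861, -0.002]
ft_force: [-1.1, 0.1, -0.1]
finger_gap: 0.311
grip_force: 59.1
```

```bash
python3 go.py .586 .191 .1975
```

```text
t 6.55 pos [0.584 0.19  0.211] yaw 28.814228871508078 gap 0.3106044687554056 grip 59.13102865219116
units now-axes [-0.012  0.058  0.454] rz 0.0 after-turn axes [-0.012  0.058  0.454]
```

Emit:
move_arm:
  plan:
    - [0, 0.06, 0.2, 0, 0, 0, -1]
    - [0, 0, 0.15, 0, 0, 0, -1]
    - [0, 0, 0.08, 0, 0, 0, -1]
    - [0, 0, 0, 0, 0, 0, -1]

```text
time_s: 6.88
eef_pos: [0.5866, 0.1917, 0.2013]
eef_rot: [0.0, 0.509, 0.861, 0.0]
ft_force: [0.7, 0.0, -0.7]
finger_gap: 0.305
grip_force: 59.1
```

Emit:
move_arm:
  plan:
    - [0, 0, 0.06, 0, 0, 0, -1]
    - [0, 0, 0.06, 0, 0, 0, -1]
    - [0, 0, 0, 0, 0, 0, -1]
    - [0, 0, 0, 0, 0, 0, -1]

```text
time_s: 7.22
eef_pos: [0.5866, 0.1917, 0.1978]
eef_rot: [0.0, 0.509, 0.861, 0.0]
ft_force: [-0.3, 0.2, -0.9]
finger_gap: 0.312
grip_force: 59.1
```

Emit:
move_arm:
  plan:
    - [0, 0, 0.04, 0, 0, 0, -1]
    - [0, 0, 0, 0, 0, 0, -1]
    - [0, 0, 0, 0, 0, 0, 1]
    - [0, 0, 0, 0, 0, 0, 1]
    - [0, 0, 0, 0, 0, 0, 1]
    - [0, 0, 0, 0, 0, 0, 1]
    - [0, 0, 0, 0, 0, 0, 1]
    - [0, 0, 0, 0, 0, 0, 1]

```text
time_s: 7.88
eef_pos: [0.5866, 0.1917, 0.1965]
eef_rot: [0.0, 0.509, 0.861, 0.0]
ft_force: [0.2, 0.2, 0.0]
finger_gap: 1.004
grip_force: 0.0
```

Emit:
move_arm:
  plan:
    - [0, 0, -0.5, 0, 0, 0, 1]
    - [0, 0, -1, 0, 0, 0, 1]
    - [0, 0, -1, 0, 0, 0, 1]
    - [0, 0, -1, 0, 0, 0, 1]
    - [0, 0, -1, 0, 0, 0, 1]
    - [0, 0, -0.5, 0, 0, 0, 1]
    - [0, 0, 0, 0, 0, 0, 1]

```text
time_s: 8.47
eef_pos: [0.5868, 0.1918, 0.3508]
eef_rot: [0.002, 0.509, 0.861, 0.002]
ft_force: [0.4, 0.2, -0.1]
finger_gap: 1.0
grip_force: 0.0
```

```bash
python3 -c "
from go import *
go(.434,-.012)
b=save('scene','s3.png');a=b[130:250,250:400];t=save('top','t3.png')[140:260,240:390]
cv2.imwrite('pics/z3.png',cv2.resize(np.hstack([a,t]),(800,320),interpolation=cv2.INTER_CUBIC)[:,:,::-1])"
```

```text
t 8.4667 pos [0.587 0.192 0.351] yaw 28.823125544511985 gap 0.9999205312527025 grip 0.0
units now-axes [-3.496 -7.739 -0.   ] rz 0.0 after-turn axes [-3.496 -7.739 -0.   ]
```

View pics/z3.png

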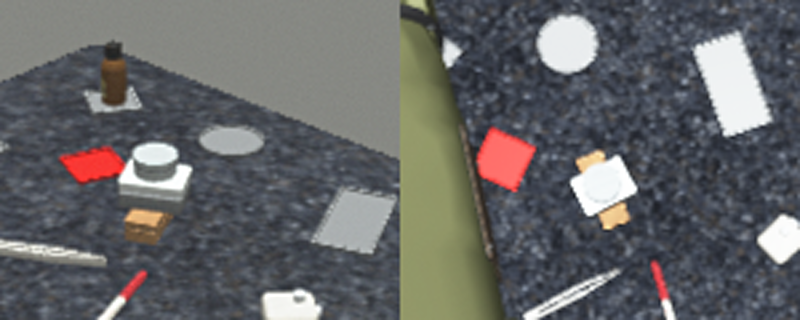

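The bottle stands upright in the grey square tray (crop (113,85)). The tin's centre is near top pixel (315.4,208.1) and scene pixel (308,187.2).

```bash
python3 - <<'E'
from seg import *
print('tin',tri((308.0,187.2),(315.4,208.1)),at('top',315.4,208.1,.072),at('scene',308,187.2,.072))
for th in(150,180): print('case',blob(load('top',3),(322,214),(0,0,th),(180,40,255),'top',.052))
a=load('top',3)[190:230,295:345]; cv2.imwrite('pics/z4.png',cv2.resize(a,(750,600),interpolation=cv2.INTER_CUBIC))
E
```

```text
tin [ 0.4335 -0.0123  0.0737] [ 0.432  -0.0105  0.072 ] [ 0.4379 -0.0117  0.072 ][ WARN:0@0.507] global loadsave.cpp:275 findDecoder imread_('pics/top3.png'): can't open/read file: check file path/integrity
Traceback (most recent call last):
  File "seg.py", line 6, in blob
    s=4; big=cv2.resize(im,None,fx=s,fy=s,interpolation=cv2.INTER_CUBIC)
             ~~~~~~~~~~^^^^^^^^^^^^^^^^^^^^^^^^^^^^^^^^^^^^^^^^^^^^^^^^^
cv2.error: OpenCV(4.12.0) /io/opencv/modules/imgproc/src/resize.cpp:4208: error: (-215:Assertion failed) !ssize.empty() in function 'resize'
```

Emit:
move_arm:
  plan:
    - [-0.44, -0.97, 0, 0, 0, 0, 1]
    - [-0.44, -0.97, 0, 0, 0, 0, 1]
    - [-0.44, -0.97, 0, 0, 0, 0, 1]
    - [-0.44, -0.97, 0, 0, 0, 0, 1]
    - [-0.44, -0.97, 0, 0, 0, 0, 1]
    - [-0.44, -0.97, 0, 0, 0, 0, 1]
    - [-0.44, -0.97, 0, 0, 0, 0, 1]
    - [-0.44, -0.97, 0, 0, 0, 0, 1]

```text
time_s: 9.23
eef_pos: [0.4322, -0.0139, 0.345]
eef_rot: [-0.001, 0.509, 0.861, -0.001]
ft_force: [-0.3, -0.3, 0.2]
finger_gap: 1.0
grip_force: 0.0
```

Emit:
move_arm:
  plan:
    - [0, 0, 0, 0, 0, 0, 1]
    - [0, 0, 1, 0, 0, 0, 1]
    - [0, 0, 1, 0, 0, 0, 1]
    - [0, 0, 0.8, 0, 0, 0, 1]
    - [0, 0, 0.5, 0, 0, 0, 1]
    - [0, 0, 0.2, 0, 0, 0, 1]
    - [0, 0, 0, 0, 0, 0, 1]

```text
time_s: 9.82
eef_pos: [0.4332, -0.0128, 0.2397]
eef_rot: [-0.002, 0.509, 0.861, -0.001]
ft_force: [0.2, 0.1, -0.1]
finger_gap: 1.001
grip_force: 0.0
```

```bash
python3 go.py .434 -.012 .231
```

```text
t 9.8167 pos [ 0.433 -0.013  0.24 ] yaw 28.826449618329796 gap 1.000555193470912 grip 0.0
units now-axes [0.011 0.035 0.291] rz 0.0 after-turn axes [0.011 0.035 0.291]
```

Emit:
move_arm:
  plan:
    - [0, 0.03, 0.2, 0, 0, 0, 1]
    - [0, 0, 0.04, 0, 0, 0, 1]
    - [0, 0, 0, 0, 0, 0, 1]
    - [0, 0, 0, 0, 0, 0, 1]

```text
time_s: 10.15
eef_pos: [0.4345, -0.0125, 0.2347]
eef_rot: [0.0, 0.509, 0.861, 0.0]
ft_force: [-0.3, -0.2, 0.9]
finger_gap: 0.995
grip_force: 0.0
```

Emit:
move_arm:
  plan:
    - [0, 0, 0.12, 0, 0, 0, 1]
    - [0, 0, 0, 0, 0, 0, -1]
    - [0, 0, 0, 0, 0, 0, -1]
    - [0, 0, 0, 0, 0, 0, -1]
    - [0, 0, 0, 0, 0, 0, -1]
    - [0, 0, 0, 0, 0, 0, -1]
    - [0, 0, 0, 0, 0, 0, -1]
    - [0, 0, 0, 0, 0, 0, -1]

```text
time_s: 10.82
eef_pos: [0.4345, -0.0126, 0.2312]
eef_rot: [0.0, 0.509, 0.861, 0.0]
ft_force: [-1.9, -0.1, 6.5]
finger_gap: 0.46
grip_force: 59.9
```

Emit:
move_arm:
  plan:
    - [0, 0, -0.3, 0, 0, 0, -1]
    - [0, 0, -0.6, 0, 0, 0, -1]
    - [0, 0, -0.8, 0, 0, 0, -1]
    - [0, 0, 0, 0, 0, 0, -1]

```text
time_s: 11.15
eef_pos: [0.4351, -0.0126, 0.2856]
eef_rot: [0.002, 0.509, 0.861, 0.001]
ft_force: [1.2, 0.1, 0.3]
finger_gap: 0.46
grip_force: 60.6
```

```bash
python3 -c "
from go import *
go(.6025,.033,.181)
b=save('scene','s4.png')[120:260,250:400]
cv2.imwrite('pics/z4.png',cv2.resize(b,(600,560),interpolation=cv2.INTER_CUBIC)[:,:,::-1])"
```

```text
t 11.15 pos [ 0.435 -0.013  0.286] yaw 28.822348034047543 gap 0.46008922813177083 grip 60.58726787567139
units now-axes [-1.357  5.623  3.488] rz 0.0 after-turn axes [-1.357  5.623  3.488]
```

View pics/z4.png

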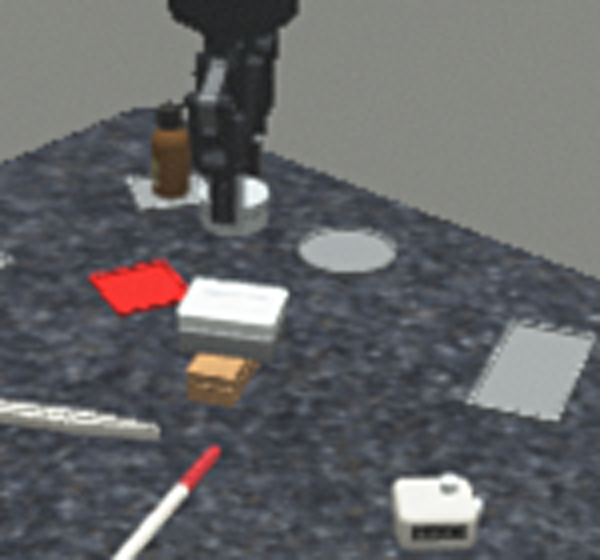

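The tin is held level (crop (235,205)), and the case still lies across the box (crop (232,315)).

Emit:
move_arm:
  plan:
    - [-0.23, 0.94, 0, 0, 0, 0, -1]
    - [-0.23, 0.94, 0, 0, 0, 0, -1]
    - [-0.23, 0.94, 0, 0, 0, 0, -1]
    - [-0.23, 0.94, 0, 0, 0, 0, -1]
    - [-0.23, 0.94, 0, 0, 0, 0, -1]
    - [-0.23, 0.94, 0, 0, 0, 0, -1]
    - [0, 0, 0, 0, 0, 0, -1]
    - [0, 0, 0.5, 0, 0, 0, -1]

```text
time_s: 11.87
eef_pos: [0.6036, 0.0331, 0.2675]
eef_rot: [0.001, 0.509, 0.861, 0.001]
ft_force: [0.3, -0.2, -2.2]
finger_gap: 0.462
grip_force: 60.8
```

Emit:
move_arm:
  plan:
    - [0, 0, 0.8, 0, 0, 0, -1]
    - [0, 0, 0.8, 0, 0, 0, -1]
    - [0, 0, 0.6, 0, 0, 0, -1]
    - [0, 0, 0.2, 0, 0, 0, -1]
    - [0, 0, 0, 0, 0, 0, -1]
    - [0, 0, 0, 0, 0, 0, -1]

```text
time_s: 12.37
eef_pos: [0.6026, 0.0327, 0.1951]
eef_rot: [0.0, 0.509, 0.861, 0.0]
ft_force: [1.2, 0.5, -0.6]
finger_gap: 0.463
grip_force: 60.8
```

```bash
python3 go.py .6025 .033 .1815
```

```text
t 12.3667 pos [0.603 0.033 0.195] yaw 28.81804358992344 gap 0.46292814712673175 grip 60.817664712667465
units now-axes [0.011 0.002 0.454] rz 0.0 after-turn axes [0.011 0.002 0.454]
```

Emit:
move_arm:
  plan:
    - [0, 0, 0.2, 0, 0, 0, -1]
    - [0, 0, 0.15, 0, 0, 0, -1]
    - [0, 0, 0.1, 0, 0, 0, -1]
    - [0, 0, 0, 0, 0, 0, -1]
    - [0, 0, 0, 0, 0, 0, -1]

```text
time_s: 12.78
eef_pos: [0.6026, 0.0327, 0.1813]
eef_rot: [0.0, 0.509, 0.861, 0.0]
ft_force: [-0.8, 0.0, -0.8]
finger_gap: 0.463
grip_force: 61.0
```

Emit:
move_arm:
  plan:
    - [0, 0, 0, 0, 0, 0, 1]
    - [0, 0, 0, 0, 0, 0, 1]
    - [0, 0, 0, 0, 0, 0, 1]
    - [0, 0, 0, 0, 0, 0, 1]
    - [0, 0, 0, 0, 0, 0, 1]
    - [0, 0, 0, 0, 0, 0, 1]

```text
time_s: 13.28
eef_pos: [0.6026, 0.0327, 0.1812]
eef_rot: [0.0, 0.509, 0.861, 0.0]
ft_force: [0.4, 0.4, 0.4]
finger_gap: 1.001
grip_force: 0.0
```

Emit:
move_arm:
  plan:
    - [0, 0, -0.5, 0, 0, 0, 1]
    - [0, 0, -1, 0, 0, 0, 1]
    - [0, 0, -1, 0, 0, 0, 1]
    - [0, 0, -1, 0, 0, 0, 1]
    - [0, 0, 0, 0, 0, 0, 1]

```text
time_s: 13.7
eef_pos: [0.6034, 0.0327, 0.2924]
eef_rot: [0.004, 0.509, 0.861, 0.002]
ft_force: [0.9, 0.9, 0.2]
finger_gap: 1.001
grip_force: 0.0
```

Emit:
move_arm:
  plan:
    - [0.3, -1, -0.5, 0, 0, 0, 1]
    - [0.3, -1, 0, 0, 0, 0, 1]
    - [0.3, -1, 0, 0, 0, 0, 1]
    - [0.3, -1, 0, 0, 0, 0, 1]
    - [0, 0, 0, 0, 0, 0, 1]

```text
time_s: 14.12
eef_pos: [0.4762, 0.0059, 0.3006]
eef_rot: [-0.001, 0.509, 0.861, -0.001]
ft_force: [-0.7, 0.3, -0.1]
finger_gap: 1.0
grip_force: 0.0
```

```bash
python3 -c "
from go import *
go(.433,-.0125,.20)
b=save('scene','s5.png')[120:260,240:390];t=save('top','t5.png')[140:280,240:390]
cv2.imwrite('pics/z5.png',cv2.resize(np.hstack([b,t]),(800,373),interpolation=cv2.INTER_CUBIC)[:,:,::-1])"
```

```text
t 14.1167 pos [0.476 0.006 0.301] yaw 28.793800219469116 gap 1.00013285129191 grip 0.0
units now-axes [ 0.158 -1.558  3.353] rz 0.0 after-turn axes [ 0.158 -1.558  3.353]
```

View pics/z5.png

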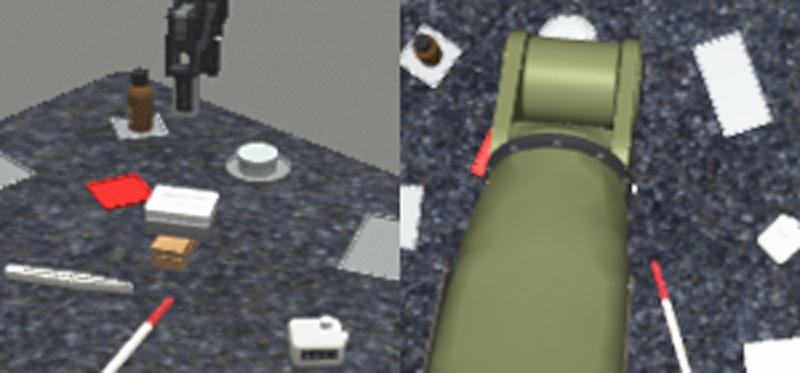

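The tin sits centred in the round tray (crop (257,160)), the bottle in the square tray (crop (428,48)), and the case is still on the box. Next is the case.

Emit:
move_arm:
  plan:
    - [0.08, -0.78, 0, 0, 0, 0, 1]
    - [0.08, -0.78, 0, 0, 0, 0, 1]
    - [0, 0, 0.8, 0, 0, 0, 1]
    - [0, 0, 0.8, 0, 0, 0, 1]
    - [0, 0, 0.6, 0, 0, 0, 1]
    - [0, 0, 0.3, 0, 0, 0, 1]
    - [0, 0, 0, 0, 0, 0, 1]
    - [0, 0, 0, 0, 0, 0, 1]

```text
time_s: 14.88
eef_pos: [0.4374, -0.0119, 0.2264]
eef_rot: [-0.0, 0.509, 0.861, -0.0]
ft_force: [-0.3, 0.6, 0.0]
finger_gap: 1.001
grip_force: 0.0
```

```bash
python3 go.py .433 -.0125 .203
```

```text
t 14.8833 pos [ 0.437 -0.012  0.226] yaw 28.830635512315943 gap 1.0009364708099222 grip 0.0
units now-axes [ 0.053 -0.138  0.781] rz 0.0 after-turn axes [ 0.053 -0.138  0.781]
```

Emit:
move_arm:
  plan:
    - [0.05, -0.14, 0.3, 0, 0, 0, 1]
    - [0, 0, 0.3, 0, 0, 0, 1]
    - [0, 0, 0.17, 0, 0, 0, 1]
    - [0, 0, 0, 0, 0, 0, 1]
    - [0, 0, 0, 0, 0, 0, 1]

```text
time_s: 15.3
eef_pos: [0.4326, -0.0126, 0.2033]
eef_rot: [0.0, 0.509, 0.861, 0.0]
ft_force: [0.9, -0.8, -0.3]
finger_gap: 1.003
grip_force: 0.0
```

Emit:
move_arm:
  plan:
    - [0, 0, 0, 0, 0, 0, -1]
    - [0, 0, 0, 0, 0, 0, -1]
    - [0, 0, 0, 0, 0, 0, -1]
    - [0, 0, 0, 0, 0, 0, -1]
    - [0, 0, 0, 0, 0, 0, -1]
    - [0, 0, 0, 0, 0, 0, -1]
    - [0, 0, 0, 0, 0, 0, -1]

```text
time_s: 15.88
eef_pos: [0.4325, -0.0127, 0.2036]
eef_rot: [0.0, 0.509, 0.861, 0.0]
ft_force: [-1.7, 0.8, 6.8]
finger_gap: 0.505
grip_force: 61.5
```

Emit:
move_arm:
  plan:
    - [0, 0, -0.2, 0, 0, 0, -1]
    - [0, 0, -0.5, 0, 0, 0, -1]
    - [0, 0, -0.7, 0, 0, 0, -1]
    - [0, 0, -0.8, 0, 0, 0, -1]
    - [0, 0, 0, 0, 0, 0, -1]

```text
time_s: 16.3
eef_pos: [0.4331, -0.0127, 0.2731]
eef_rot: [0.003, 0.509, 0.861, 0.001]
ft_force: [-0.5, 0.3, -0.9]
finger_gap: 0.508
grip_force: 61.0
```

```bash
python3 go.py .4035 .2375 .186 -4.5
```

```text
t 16.3 pos [ 0.433 -0.013  0.273] yaw 28.821944708351705 gap 0.5081160950863303 grip 60.98483920097351
units now-axes [7.783 3.157 2.903] rz 4.846480402735324 after-turn axes [ 8.237 -1.638  2.903]
```

Emit:
move_arm:
  plan:
    - [0, 0, 0, 0, 0, 0.97, -1]
    - [0, 0, 0, 0, 0, 0.97, -1]
    - [0, 0, 0, 0, 0, 0.97, -1]
    - [0, 0, 0, 0, 0, 0.97, -1]
    - [0, 0, 0, 0, 0, 0.97, -1]
    - [0, 0, 0, 0, 0, 0, -1]

```text
time_s: 16.8
eef_pos: [0.4323, -0.0127, 0.2691]
eef_rot: [-0.0, 0.736, 0.677, -0.0]
ft_force: [1.4, 0.1, -0.3]
finger_gap: 0.506
grip_force: 60.9
```

Emit:
move_arm:
  plan:
    - [0.92, -0.18, 0, 0, 0, 0, -1]
    - [0.92, -0.18, 0, 0, 0, 0, -1]
    - [0.92, -0.18, 0, 0, 0, 0, -1]
    - [0.92, -0.18, 0, 0, 0, 0, -1]
    - [0.92, -0.18, 0, 0, 0, 0, -1]
    - [0.92, -0.18, 0, 0, 0, 0, -1]
    - [0.92, -0.18, 0, 0, 0, 0, -1]
    - [0.92, -0.18, 0, 0, 0, 0, -1]

```text
time_s: 17.47
eef_pos: [0.4062, 0.2122, 0.2691]
eef_rot: [0.0, 0.733, 0.68, 0.0]
ft_force: [0.2, 0.1, -0.8]
finger_gap: 0.504
grip_force: 60.9
```

```bash
python3 -c "
from go import *
go(.4035,.2375,.1843,-4.5)
save('scene','scene6.png');save('top','top6.png')
from seg import *
for s in((315,205),(317,211),(320,217)):
  r,m=blob(load('top',6),s,(5,80,110),(25,255,255),'top',.022);print(s,r,m)
"
```

```text
t 17.4667 pos [0.406 0.212 0.269] yaw -4.260518997925622 gap 0.5041706526259739 grip 60.940282344818115
units now-axes [ 0.833 -0.154  2.828] rz 0.03483109985144377 after-turn axes [ 0.832 -0.157  2.828]
(315, 205) [430.8409 -10.0107  87.5029  32.8476  24.359 ] [430.562  -10.0331]
(317, 211) [430.8409 -10.0107  87.5029  32.8476  24.359 ] [430.562  -10.0331]
(320, 217) [430.8409 -10.0107  87.5029  32.8476  24.359 ] [430.562  -10.0331]
```

The slide box is now fully seen in the top view: 87x33 mm measured, angled 24.4°. I'll lower the case.

Emit:
move_arm:
  plan:
    - [0.83, -0.16, 0, 0, 0, 0, -1]
    - [0, 0, 0.6, 0, 0, 0, -1]
    - [0, 0, 0.8, 0, 0, 0, -1]
    - [0, 0, 0.6, 0, 0, 0, -1]
    - [0, 0, 0.3, 0, 0, 0, -1]
    - [0, 0, 0, 0, 0, 0, -1]
    - [0, 0, 0, 0, 0, 0, -1]

```text
time_s: 18.15
eef_pos: [0.4042, 0.2359, 0.2004]
eef_rot: [-0.0, 0.734, 0.679, -0.0]
ft_force: [0.1, 0.3, -0.9]
finger_gap: 0.509
grip_force: 61.0
```

```bash
python3 go.py .4035 .2375 .1843 -4.5
```

```text
t 18.15 pos [0.404 0.236 0.2  ] yaw -4.466458695005348 gap 0.5089613616054128 grip 61.00389003753662
units now-axes [ 0.053 -0.026  0.537] rz 0.004878385063102527 after-turn axes [ 0.053 -0.026  0.537]
```

Emit:
move_arm:
  plan:
    - [0.05, -0.03, 0.2, 0, 0, 0, -1]
    - [0, 0, 0.2, 0, 0, 0, -1]
    - [0, 0, 0.13, 0, 0, 0, -1]
    - [0, 0, 0, 0, 0, 0, -1]
    - [0, 0, 0, 0, 0, 0, -1]

```text
time_s: 18.57
eef_pos: [0.4031, 0.2376, 0.1841]
eef_rot: [-0.0, 0.734, 0.679, -0.0]
ft_force: [-0.2, -0.6, 0.7]
finger_gap: 0.504
grip_force: 61.1
```

Emit:
move_arm:
  plan:
    - [0, 0, 0, 0, 0, 0, 1]
    - [0, 0, 0, 0, 0, 0, 1]
    - [0, 0, 0, 0, 0, 0, 1]
    - [0, 0, 0, 0, 0, 0, 1]
    - [0, 0, 0, 0, 0, 0, 1]
    - [0, 0, 0, 0, 0, 0, 1]

```text
time_s: 19.07
eef_pos: [0.4031, 0.2376, 0.1842]
eef_rot: [0.0, 0.734, 0.679, 0.0]
ft_force: [-0.4, 0.5, 0.1]
finger_gap: 0.997
grip_force: 0.0
```

Emit:
move_arm:
  plan:
    - [0, 0, -0.5, 0, 0, 0, 1]
    - [0, 0, -1, 0, 0, 0, 1]
    - [0, 0, -1, 0, 0, 0, 1]
    - [0, 0, -0.5, 0, 0, 0, 1]
    - [0, 0, 0, 0, 0, 0, 1]

```text
time_s: 19.48
eef_pos: [0.4036, 0.2379, 0.2774]
eef_rot: [0.001, 0.734, 0.679, 0.003]
ft_force: [0.9, 0.3, 0.3]
finger_gap: 0.997
grip_force: 0.0
```

```bash
python3 -c "
from go import *
go(.433,-.012,.20,-65)"
```

```text
t 19.4833 pos [0.404 0.238 0.277] yaw -4.520958986536508 gap 0.9968462424578246 grip 0.0
units now-axes [-8.228  1.633  2.581] rz 8.796319951113551 after-turn axes [-2.633  7.964  2.581]
```

Emit:
move_arm:
  plan:
    - [-1, 0.2, 0, 0, 0, 0, 1]
    - [-1, 0.2, 0, 0, 0, 0, 1]
    - [-1, 0.2, 0, 0, 0, 0, 1]
    - [-1, 0.2, 0, 0, 0, 0, 1]
    - [-1, 0.2, 0, 0, 0, 0, 1]
    - [-1, 0.2, 0, 0, 0, 0, 1]
    - [-1, 0.2, 0, 0, 0, 0, 1]
    - [-1, 0.2, 0, 0, 0, 0, 1]

```text
time_s: 20.15
eef_pos: [0.4317, -0.0069, 0.2734]
eef_rot: [-0.0, 0.734, 0.679, -0.0]
ft_force: [1.2, 0.5, -0.5]
finger_gap: 1.0
grip_force: 0.0
```

Emit:
move_arm:
  plan:
    - [0, 0, 0, 0, 0, 1, 1]
    - [0, 0, 0, 0, 0, 1, 1]
    - [0, 0, 0, 0, 0, 1, 1]
    - [0, 0, 0, 0, 0, 1, 1]
    - [0, 0, 0, 0, 0, 1, 1]
    - [0, 0, 0, 0, 0, 1, 1]
    - [0, 0, 0, 0, 0, 1, 1]
    - [0, 0, 0, 0, 0, 1, 1]

```text
time_s: 20.82
eef_pos: [0.4319, -0.0054, 0.2733]
eef_rot: [-0.0, 0.966, 0.26, -0.001]
ft_force: [1.3, -0.1, 0.7]
finger_gap: 0.998
grip_force: 0.0
```

```bash
python3 -c "
from go import *
go(.433,-.012,.181,-65.6)
b=save('scene','s7.png')[120:260,210:360];t=save('top','top7.png')[140:280,200:350]
cv2.imwrite('pics/z7.png',cv2.resize(np.hstack([b,t]),(800,373),interpolation=cv2.INTER_CUBIC)[:,:,::-1])
from seg import *
print(blob(load('top',7),(231,220),(0,0,115),(180,60,255),'top',.004))"
```

```text
t 20.8167 pos [ 0.432 -0.005  0.273] yaw -59.87022520853579 gap 0.9979781614717464 grip 0.0
units now-axes [-0.078  0.209  3.078] rz 0.8333619625735145 after-turn axes [-0.056  0.216  3.078]
(array([403.5941, 238.7484,  92.3383,  79.1338,  85.3011]), array([401.6308, 238.7507]))
```

View pics/z7.png

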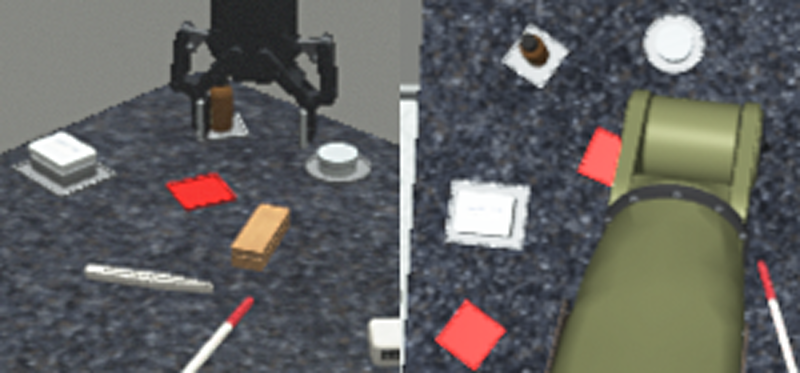

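The case lies centred and lined up in the broad tray (crop (486,213)), and the tin and bottle are in place. The slide box is alone on the bench (crop (262,237)), so I'll grasp it across its width.

Emit:
move_arm:
  plan:
    - [-0.06, 0.21, 0, 0, 0, 0.83, 1]
    - [0, 0, 0.8, 0, 0, 0, 1]
    - [0, 0, 0.8, 0, 0, 0, 1]
    - [0, 0, 0.6, 0, 0, 0, 1]
    - [0, 0, 0.3, 0, 0, 0, 1]
    - [0, 0, 0, 0, 0, 0, 1]
    - [0, 0, 0, 0, 0, 0, 1]

```text
time_s: 21.5
eef_pos: [0.4338, -0.0118, 0.1993]
eef_rot: [-0.0, 0.977, 0.215, -0.0]
ft_force: [-0.1, -0.2, 1.1]
finger_gap: 0.999
grip_force: 0.0
```

```bash
python3 go.py .433 -.012 .181 -65.6
```

```text
t 21.5 pos [ 0.434 -0.012  0.199] yaw -65.12327144323433 gap 0.9993423034337667 grip 0.0
units now-axes [-0.027 -0.003  0.61 ] rz 0.0693373579486789 after-turn axes [-0.027 -0.003  0.61 ]
```

Emit:
move_arm:
  plan:
    - [0, 0, 0.3, 0, 0, 0.07, 1]
    - [0, 0, 0.2, 0, 0, 0, 1]
    - [0, 0, 0.1, 0, 0, 0, 1]
    - [0, 0, 0, 0, 0, 0, 1]
    - [0, 0, 0, 0, 0, 0, 1]

```text
time_s: 21.92
eef_pos: [0.4337, -0.0117, 0.1812]
eef_rot: [-0.0, 0.978, 0.21, -0.0]
ft_force: [-0.1, -0.5, -0.1]
finger_gap: 0.999
grip_force: 0.0
```

Emit:
move_arm:
  plan:
    - [0, 0, 0, 0, 0, 0, -1]
    - [0, 0, 0, 0, 0, 0, -1]
    - [0, 0, 0, 0, 0, 0, -1]
    - [0, 0, 0, 0, 0, 0, -1]
    - [0, 0, 0, 0, 0, 0, -1]
    - [0, 0, 0, 0, 0, 0, -1]
    - [0, 0, 0, 0, 0, 0, -1]
    - [0, 0, 0, 0, 0, 0, -1]

```text
time_s: 22.58
eef_pos: [0.4338, -0.0118, 0.1816]
eef_rot: [0.0, 0.978, 0.21, 0.0]
ft_force: [-1.2, -0.1, 5.8]
finger_gap: 0.331
grip_force: 59.9
```

Emit:
move_arm:
  plan:
    - [0, 0, -0.2, 0, 0, 0, -1]
    - [0, 0, -0.5, 0, 0, 0, -1]
    - [0, 0, -0.8, 0, 0, 0, -1]
    - [0, 0, -0.8, 0, 0, 0, -1]
    - [0, 0, 0, 0, 0, 0, -1]

```text
time_s: 23.0
eef_pos: [0.4345, -0.0118, 0.2542]
eef_rot: [0.001, 0.978, 0.21, 0.003]
ft_force: [0.5, 0.2, 1.0]
finger_gap: 0.333
grip_force: 59.3
```

```bash
python3 go.py .5595 -.154 .184 -69.5
```

```text
t 23.0 pos [ 0.434 -0.012  0.254] yaw -65.7118111377528 gap 0.3332216730554349 grip 59.262707233428955
units now-axes [1.849 6.035 2.339] rz 0.5509697361132623 after-turn axes [2.244 5.9   2.339]
```

Emit:
move_arm:
  plan:
    - [0, 0, 0, 0, 0, 0.55, -1]
    - [0.37, 0.98, 0, 0, 0, 0, -1]
    - [0.37, 0.98, 0, 0, 0, 0, -1]
    - [0.37, 0.98, 0, 0, 0, 0, -1]
    - [0.37, 0.98, 0, 0, 0, 0, -1]
    - [0.37, 0.98, 0, 0, 0, 0, -1]
    - [0.37, 0.98, 0, 0, 0, 0, -1]
    - [0, 0, 0, 0, 0, 0, -1]

```text
time_s: 23.67
eef_pos: [0.5598, -0.1571, 0.25]
eef_rot: [0.001, 0.984, 0.177, 0.001]
ft_force: [-0.1, -0.1, -0.5]
finger_gap: 0.333
grip_force: 59.4
```

Emit:
move_arm:
  plan:
    - [0, 0, 0.5, 0, 0, 0, -1]
    - [0, 0, 0.6, 0, 0, 0, -1]
    - [0, 0, 0.4, 0, 0, 0, -1]
    - [0, 0, 0.2, 0, 0, 0, -1]
    - [0, 0, 0, 0, 0, 0, -1]
    - [0, 0, 0, 0, 0, 0, -1]

```text
time_s: 24.17
eef_pos: [0.5579, -0.1536, 0.1995]
eef_rot: [0.0, 0.984, 0.178, 0.0]
ft_force: [-0.3, 0.2, -0.9]
finger_gap: 0.331
grip_force: 59.4
```

```bash
python3 go.py .5595 -.154 .1843 -69.5
```

```text
t 24.1667 pos [ 0.558 -0.154  0.199] yaw -69.48904894030103 gap 0.33136263440406183 grip 59.448383152484894
units now-axes [0.044 0.032 0.506] rz 0.0015927670694119527 after-turn axes [0.044 0.032 0.506]
```

Emit:
move_arm:
  plan:
    - [0.04, 0.03, 0.2, 0, 0, 0, -1]
    - [0, 0, 0.2, 0, 0, 0, -1]
    - [0, 0, 0.1, 0, 0, 0, -1]
    - [0, 0, 0, 0, 0, 0, -1]
    - [0, 0, 0, 0, 0, 0, -1]

```text
time_s: 24.58
eef_pos: [0.5593, -0.1541, 0.1841]
eef_rot: [-0.0, 0.984, 0.178, -0.0]
ft_force: [0.1, 0.1, -1.0]
finger_gap: 0.334
grip_force: 59.4
```

Emit:
move_arm:
  plan:
    - [0, 0, 0, 0, 0, 0, 1]
    - [0, 0, 0, 0, 0, 0, 1]
    - [0, 0, 0, 0, 0, 0, 1]
    - [0, 0, 0, 0, 0, 0, 1]
    - [0, 0, 0, 0, 0, 0, 1]
    - [0, 0, 0, 0, 0, 0, 1]

```text
time_s: 25.08
eef_pos: [0.5593, -0.1541, 0.1842]
eef_rot: [0.0, 0.984, 0.178, 0.0]
ft_force: [0.1, 0.7, -0.1]
finger_gap: 0.999
grip_force: 0.0
```

Emit:
move_arm:
  plan:
    - [0, 0, -0.5, 0, 0, 0, 1]
    - [0, 0, -1, 0, 0, 0, 1]
    - [0, 0, -1, 0, 0, 0, 1]
    - [0, 0, -1, 0, 0, 0, 1]
    - [0, 0, -1, 0, 0, 0, 1]
    - [0, 0, 0, 0, 0, 0, 1]
    - [0, 0, 0, 0, 0, 0, 1]

```text
time_s: 25.67
eef_pos: [0.5593, -0.1541, 0.3208]
eef_rot: [0.001, 0.984, 0.178, 0.001]
ft_force: [-0.0, 0.9, -0.5]
finger_gap: 1.0
grip_force: 0.0
```

```bash
python3 -c "
from go import *
b=save('scene','s8.png')[120:270,200:480];t=save('top','top8.png')[130:280,200:480]
cv2.imwrite('pics/z8.png',cv2.resize(np.vstack([b,t]),(560,600),interpolation=cv2.INTER_CUBIC)[:,:,::-1])"
```

```text
(no output)
```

View pics/z8.png

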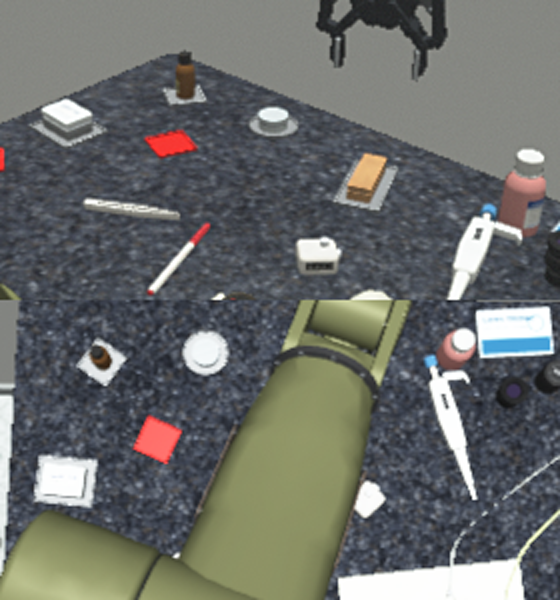

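All four things sit upright in their trays, with the slide box lined up at crop (367,177). The tally counter (318,255) and medium bottle (523,195) stand where they were, and the gripper is clear.

```bash
python3 -c "
from plant import arm
print(arm.job_done())"
```

```text
the job is handed in; nothing more can be done
None
```

The stack is apart: bottle, tin, case and slide box each stand upright in their own tray in the final pictures, both bystanders look unmoved, and the job is handed in at about 26 s; it returned no verdict.

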